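Load the grain tray and hold the loupe at its focal height

TASK

Slide the black grain tray, tab end last, into the inspection stage under its side guides, fully home against the end stop, and let go of it. Then take the hand loupe by its handle and hold it level, the lens centred over the grains and at the height of the red index finger on the stage's column, with the loupe and the robot touching neither stage nor tray. Finish while still holding the loupe there, steady in the air; leave the index ring where it is set and do not disturb the other things on the bench.

Things in the scene. Friction and masses are not known exactly. Their poses are not given: they have to be found in the camera images.
- stage: Inspection stage, screwed down: level grey base plate 140 x 96 mm (x -55 to +85 mm), its top 12 mm above the bench, with guides, end stop and a column. Origin on the bench, right below where the centre of the grains lies when the tray is home; x = horizontal direction in which the tray slides in, z up. Column: round steel, 10 mm thick, at x = +70 mm, y = 0, top at z = 185 mm.
- mouth (a point): On the stage, axes as the stage: where the guides begin (x = -42, y = 0, z = 12 mm). The slot between the guides is 42 mm wide and 9 mm high, ends at the stop's face at x = +45 mm; lips over its sides leave an open view 34 mm wide; lips and stop rise to z = 24 mm. Flared pieces 10 mm long in front of the guides widen to about 52 mm and have no lips.
- tray_home (a point): On the stage, axes as the stage: where the grain tray's origin lies when the tray is fully home against the stop and resting on the base plate: x = -17 mm, y = 0, z = 12 mm in the stage's frame.
- index_tip (a point): At the tip of the red index finger on the red ring (20 mm wide, 12 mm high, finger at mid height) round the column, axes as the stage: the marked focal height, 105 to 155 mm above the bench, varying from start to start. The tip is at x = +50 mm, y = 0 of the stage. The ring slides stiffly on the column and is not to be shifted.
- grain_tray: Loose black tray 124 x 40 mm, 5 mm high at its rims, about 70 g, with a white grid and sand grains stuck fast on it; flat on the bench at the start. Origin at the centre of its underside, x towards the front end that enters the stage first (front edge at x = +62 mm), z up.
- grains (a point): On the tray, axes as the tray: centre of the gridded field with the grains, x = +17 mm, 4 mm above the tray's underside.
- tray_tab (a point): On the tray, axes as the tray: grip point of the upright aluminium finger tab at the tray's rear, x = -46 mm, z = 18 mm; tab 26 mm long (along x), 10 mm thick (along y), its top 29 mm above the tray's underside. With the tray home the tab stays outside the guides, at x = -63 mm of the stage.
- loupe: Loose hand loupe of about 120 g, flat on the bench at the start: round lens in a steel rim of 72 mm outer diameter and 12 mm height, and a flat-sided black handle. Origin at the lens's centre on the underside; the handle runs along -x from x = -46 to -126 mm, 20 mm wide and 14 mm high, z up. The lens is solid to touch.
- lens_centre (a point): On the loupe, axes as the loupe: centre of the lens, 7 mm above the loupe's underside.
- loupe_grip (a point): On the loupe, axes as the loupe: a good grip point in the middle of the handle's height, x = -65 mm, z = 7 mm above the underside.
- petri_1: Bystander: glass petri dish 92 mm wide, 14 mm high, origin at the centre of its underside. Leave it alone.
- lab_timer: Bystander: white timer with coloured keys, 70 x 62 x 18 mm, origin at the centre of its underside. Leave it alone. Fixed beside it, in world coordinates: the drying oven, 355 mm tall, at y < -0.2 m and x > 0.54 m (its door, at y < -0.43 m, with handle from x = 0.45 m), and the balance at x > 0.55 m, y -0.04 to 0.19 m, 317 mm tall (66 mm at its front).
- tweezers: Bystander: steel tweezers 118 mm long lying flat on the bench, about 10 mm high; origin at one end. Leave them alone.
- scoop: Bystander: metal scoop 147 mm long, 17 mm high, lying on the bench. Leave it alone.

How it is judged:
By the outcome, as a careful person would: the job done as asked, in the order asked, and still so for the second after the job is handed in, while the arm keeps its last pose, push and grip.
It also fails if it takes over 72 s, if anything falls off the work surface, if the arm or the gripper's body presses on something with over 40 N, if the wrist force passes 120 N, or if a joint passes its speed limit or range.

ROBOT

A 7-joint arm with a two-finger parallel gripper is mounted at the origin on a cart in front of the work surface, level with it; the furniture and walls round the work are solid. World frame = base frame: x ahead of the robot, y to its left, z up, the work surface at z = 0. Lengths are in m, angles in degrees, forces in N, time in s.
With the tool pointing down it reaches from about 0.4 to 0.85 m from the base axis. Payload 4.4 kg.
Tool frame: the origin (TCP) lies where the fingers leave the gripper's body, on its centre line; the fingertips stand tip_extent ahead of it and the grasp point (between the pads) lies 78 mm ahead of it (tip_extent is the distance from the TCP to the fingertips, in m); z points along the fingers, y is the line along which they close (so a half turn about z gives the same grasp; the last joint's range is limited). The gripper opens to 94 mm and grips with 3 to 60 N. Pads are 16 mm wide; open, the fingers measure 119 mm over their backs; the gripper's body (75 mm by 177 mm) begins 78 mm behind the grasp point.
Start: joints at [-78.197, 36.005, 2.206, 86.941, -1.547, 57.084, -1.146], TCP at [0.174, 0.626, 0.303] pointing down, gripper open.
Joint ranges: [-175.42, 175.42], [-21.48, 121.26], [-71.46, 75.88], [10.55, 141.38], [-63.04, 243.04], [13.31, 113.54], [-168.57, 168.57]. Speed limits (degrees/s): [147.25, 147.25, 180, 180, 180, 180, 180].

INTERFACE

Orientations are given as a 3x3 rotation matrix whose columns are the frame's x, y, z axes.
In Python, from bench import get_state, grab_frame, finish_job, tip_extent gives the robot as it stands.
- The arm moves only by the shell command python3 -m inch 'ROWS'. ROWS is a JSON object whose one key "moves" holds a list of rows, each an object with "claw": the closure, from 0 (fully open) to 1 (shut); "offset": the shift along the tool's x, y, z in m, a list of three; "roll": the turn about the tool's z in rad. A call has 1 to 8 rows; each row is the pose to reach, as a shift and turn from the pose commanded when the call began, along the tool's axes at that moment; what a row does not reach only later rows make up. A row lasts 1/8 s, in which the tool goes at most 62.5 mm and 10.7 degrees, less where a joint would pass 70% of its speed; a pose out of reach is approached as far as the arm can. A call with a gripper value outside its range is refused whole. The fingers move at their own pace and stop on an object; the grip force is fixed at half the most. Time passes only in rows, so rows that repeat a pose let the fingers close. It gives the time, the measured TCP pose, the force, the opening and the grip force at its end, in the units of the state.
- get_state(): the state, without advancing time (a new reading comes with each control period).
- grab_frame(name): name is "scene" or "top" or "wrist"; returns a dict with "color" (420x560x3 uint8, red, green, blue), "mtx" (3x3 intrinsics, pixels), "T" (4x4, takes a point from camera to world coordinates); the wrist camera has in their place "mount" (4x4, takes a point from camera to tool coordinates, whose origin is the TCP and whose axes are the flange's). Camera axes: x right, y up, looking along -z (the intrinsics and any distortion apply to the point x, -y, -z); pixel columns grow to the right and rows downward; lengths in m; the calibration is good to about 2 mm. A picture is of the moment at which its call begins: read the wrist's pose just before it. There is no depth.
- finish_job(): hands the job in; it is judged then, once.
The state is a dict: "time": time; "q": joint angles; "joint_velocities": joint speeds; "effort": joint torques, N m; "tcp_pos": TCP position; "tool_rot": TCP orientation; "contact_force": force on the tool from outside, world axes, zero at the start; "ft_torque": the same for the moment, N m; "gripper_width": opening from 0.0 (shut) to 1.0 (fully open); "gripper_force": force on a finger pad.
Only numpy, scipy, OpenCV 4.12 (cv2) and the standard library are available. Lean on these libraries where they do the work, as an engineer would, in place of code of your own. Each camera call takes 0.05 s, during which the arm holds its last target. There are 200 camera calls.

## Working session

There is one attempt and no reset: what is moved stays moved. The work goes in short steps, Python scripts to look and compute and a shell command to move; the robot and the scene stay as the last step left them, time stands still between calls to the robot, and variables do not carry over. Pictures are saved under pics/ and viewed, at most 10 in all, crops included, and the job is handed in when it is done.

```bash
ls; mkdir -p pics
python3 - <<'E'
from bench import *
import cv2,numpy as np
s=get_state();print(s['time'],s['tcp_pos'],s['tool_rot'],tip_extent)
np.set_printoptions(precision=4,suppress=True)
for n in("scene","top","wrist"):
    f=grab_frame(n);cv2.imwrite(f'pics/{n}0.png',f['color'][...,::-1]);print(n,f.keys(),f['mtx'],f.get('T',f.get('mount')))
E
```

```text
pics
0.0 [0.17435862 0.6256928  0.30182827] [[-9.63287721e-01  2.68470807e-01 -4.39317417e-04]
 [ 2.68471164e-01  9.63286177e-01 -1.72503667e-03]
 [-3.99335911e-05 -1.77965070e-03 -9.99998416e-01]] 0.0972
scene dict_keys(['color', 'mtx', 'T']) [[444.2203   0.     275.9716]
 [  0.     444.2203 215.8976]
 [  0.       0.       1.    ]] [[ 0.671   0.3718 -0.6415 -0.1874]
 [-0.7413  0.3205 -0.5897 -0.5412]
 [-0.0137  0.8712  0.4907  0.6353]
 [ 0.      0.      0.      1.    ]]
top dict_keys(['color', 'mtx', 'T']) [[384.0905   0.     283.7623]
 [  0.     384.0905 211.3946]
 [  0.       0.       1.    ]] [[ 0.0216  0.9979 -0.0614  0.4474]
 [-0.9995  0.023   0.0217  0.1389]
 [ 0.023   0.0609  0.9979  1.2297]
 [ 0.      0.      0.      1.    ]]
wrist dict_keys(['color', 'mtx', 'mount']) [[303.5015   0.     278.5752]
 [  0.     303.5015 210.6928]
 [  0.       0.       1.    ]] [[-0.0001  0.9662  0.2579  0.0731]
 [ 1.      0.0001 -0.0003 -0.0004]
 [-0.0003  0.2579 -0.9662 -0.0826]
 [ 0.      0.      0.      1.    ]]
```

View pics/top0.png

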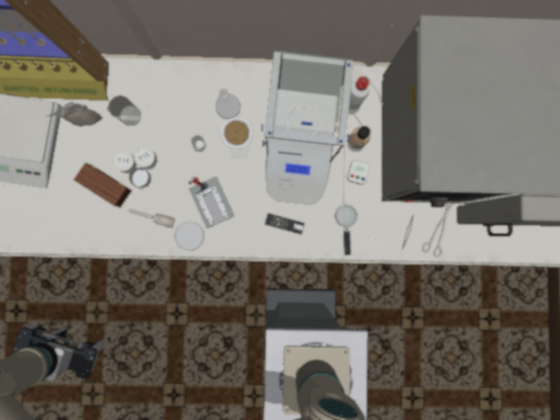

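View pics/scene0.png

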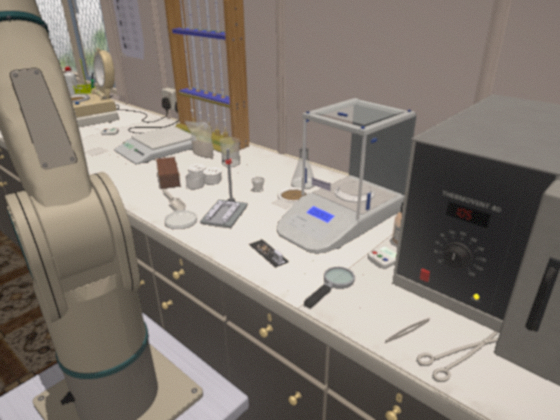

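```bash
cat > h.py <<'E'
from bench import *
import cv2,numpy as np
np.set_printoptions(precision=4,suppress=True)
def view(n):
    s=get_state();f=grab_frame(n)
    if n=='wrist':
        W=np.eye(4);W[:3,:3]=s['tool_rot'];W[:3,3]=s['tcp_pos'];T=W@np.array(f['mount'])
    else:T=np.array(f['T'])
    return f['color'],np.array(f['mtx']),T
def ray(K,T,uv):
    d=np.array([(uv[0]-K[0,2])/K[0,0],-(uv[1]-K[1,2])/K[1,1],-1.]);d=T[:3,:3]@d
    return T[:3,3],d/np.linalg.norm(d)
def onz(K,T,uv,z):
    o,d=ray(K,T,uv);return o+d*(z-o[2])/d[2]
def proj(K,T,p):
    c=T[:3,:3].T@(np.array(p)-T[:3,3]);return np.array([K[0,2]+K[0,0]*c[0]/-c[2],K[1,2]+K[1,1]*c[1]/c[2]])
def go(dest):  # offset in tool axes from present pose to TCP dest
    s=get_state();return np.array(s['tool_rot']).T@(np.array(dest)-s['tcp_pos'])
E
python3 - <<'E'
from h import *
c,K,T=view('top')
for uv in[(285,224),(267,219),(303,229),(346,215),(347,243),(211,201),(203,186),(189,236)]:print(uv,onz(K,T,uv,0.005))
a=cv2.resize(c[165:265,170:370],None,fx=4,fy=4,interpolation=cv2.INTER_CUBIC)
c,K,T=view('scene')
b=cv2.resize(c[140:320,160:360],(800*1,720))[:,:]
cv2.imwrite('pics/crop1.png',a[...,::-1]);
b=cv2.resize(c[145:235,165:285],(800,600),interpolation=cv2.INTER_CUBIC)
cv2.imwrite('pics/crop2.png',b[...,::-1])
E
```

```text
(285, 224) [0.4825 0.1075 0.005 ]
(267, 219) [0.4972 0.1652 0.005 ]
(303, 229) [0.4678 0.0497 0.005 ]
(346, 215) [ 0.5157 -0.0875  0.005 ]
(347, 243) [ 0.4263 -0.0917  0.005 ]
(211, 201) [0.5505 0.3449 0.005 ]
(203, 186) [0.598  0.3719 0.005 ]
(189, 236) [0.4378 0.4105 0.005 ]
```

View pics/crop1.png

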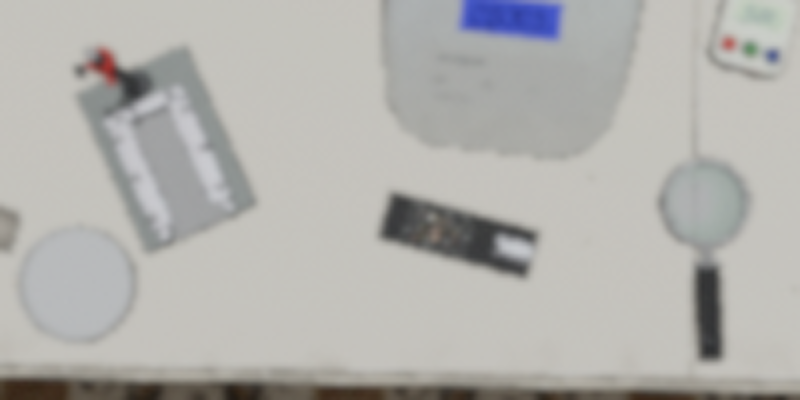

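The crop shows the stage at upper left (column and red ring at its far end, mouth at the lower right), the tray in the middle with its tab on the right, and the loupe on the right with its handle towards the robot. I'm moving over the stage for a close look.

```bash
python3 -m inch '{"moves":[{"claw":0,"offset":[-0.046,-0.029,-0.015],"roll":0.18},{"claw":0,"offset":[-0.093,-0.058,-0.03],"roll":0.36},{"claw":0,"offset":[-0.139,-0.088,-0.03],"roll":0.54},{"claw":0,"offset":[-0.186,-0.117,-0.03],"roll":0.72},{"claw":0,"offset":[-0.232,-0.146,-0.03],"roll":0.9},{"claw":0,"offset":[-0.279,-0.175,-0.03],"roll":1.08},{"claw":0,"offset":[-0.325,-0.205,-0.03],"roll":1.26},{"claw":0,"offset":[-0.372,-0.234,-0.03],"roll":1.44}]}'
python3 -m inch '{"moves":[{"claw":0,"offset":[0,0,0],"roll":0.18},{"claw":0,"offset":[0,0,0],"roll":0.36},{"claw":0,"offset":[0,0,0],"roll":0.54},{"claw":0,"offset":[0,0,0],"roll":0.72},{"claw":0,"offset":[0,0,0],"roll":0.9},{"claw":0,"offset":[0,0,0],"roll":0.99},{"claw":0,"offset":[0,0,0],"roll":0.99}]}'
python3 - <<'E'
from h import *
s=get_state();print(s['q'],s['tcp_pos'],s['tool_rot'])
c,K,T=view('wrist');print(T);cv2.imwrite('pics/w1.png',c[...,::-1]);np.savez('w1.npz',c=c,K=K,T=T)
E
```

```text
time: 1.25
tcp_pos: [0.4709, 0.2996, 0.3328]
tool_rot: [[0.146, 0.989, 0.0], [0.989, -0.146, 0.001], [0.001, 0.0, -1.0]]
contact_force: [0.9, 0.4, 0.4]
gripper_width: 1.001
gripper_force: 0.0
time: 2.12
tcp_pos: [0.4698, 0.3011, 0.3325]
tool_rot: [[0.904, 0.427, -0.0], [0.427, -0.904, -0.0], [-0.0, 0.0, -1.0]]
contact_force: [0.4, -0.4, -0.2]
gripper_width: 1.001
gripper_force: 0.0
[-62.3141  31.8234  42.2081 100.511  -24.8466  57.3989 -75.4001] [0.4698 0.3011 0.3325] [[ 0.9042  0.427  -0.0002]
 [ 0.427  -0.9042 -0.0004]
 [-0.0004  0.0003 -1.    ]]
[[ 0.427   0.8741  0.2315  0.5386]
 [-0.9043  0.4125  0.1101  0.3322]
 [ 0.0007 -0.2563  0.9666  0.4151]
 [ 0.      0.      0.      1.    ]]
```

View pics/w1.png

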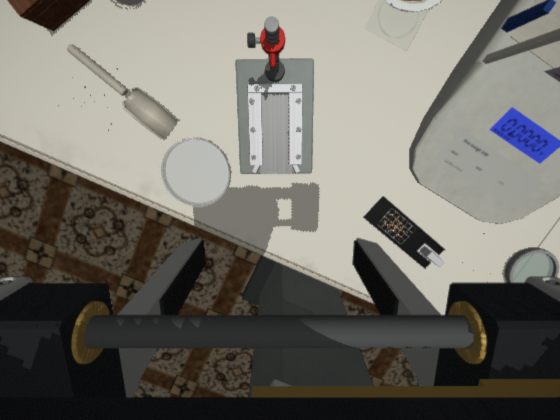

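The view shows the stage plate at about (236–313, 58–173), the red ring at (272,40), finger tip near (274,64), the tray at (400,232) with its tab at (430,255), and the petri dish at (196,172) beside the mouth. Next I measure these metrically.

```bash
cat > m1.py <<'E'
from h import *
d=np.load('w1.npz');c,K,T=d['c'],d['K'],d['T']
def rect(mask,z,off):
    cs=cv2.findContours(mask.astype(np.uint8),cv2.RETR_EXTERNAL,cv2.CHAIN_APPROX_NONE)[0]
    k=max(cs,key=cv2.contourArea)[:,0]+np.array(off)
    P=np.array([onz(K,T,p,z)[:2] for p in k])*1000
    return k,P,cv2.minAreaRect(P.astype(np.float32))
g=c.astype(int)
print('px plate',g[168,260],'bench',g[120,340],'slot',g[130,275],'lip',g[130,254],'tray',g[215,375],'ring',g[38,275],'tab',g[256,432])
# plate: darker than bench, restricted
r=g[62:182,225:325];m=r.max(2)<185
for row in (66,90,110,150,168):
    cols=np.where(g[row,225:325].max(1)<150)[0]+225;print(row,cols.min(),cols.max(),end=' | ')
cols=g[:,:,:].max(2)
for col in (243,275,308):
    rr=np.where(cols[50:185,col]<150)[0]+50;print(col,rr.min(),rr.max(),end=' | ')
print()
print('row130',[tuple(x) for x in g[130,232:318].tolist()][::2])
r=g[185:275,355:455];k,P,R=rect(r.max(2)<100,0.004,(355,185));print('tray',R,'box',cv2.boxPoints(R))
hsv=cv2.cvtColor(c,cv2.COLOR_RGB2HSV)
red=((hsv[...,1]>140)&(hsv[...,2]>60)&((hsv[...,0]<10)|(hsv[...,0]>170)))[10:90,240:300]
ys,xs=np.where(red)
for y in range(red.shape[0]):
    q=np.where(red[y])[0]
    if len(q):print(y+10,q.min()+240,q.max()+240,end='; ')
E
python3 m1.py
```

```text
px plate [138 141 137] bench [201 199 185] slot [160 162 158] lip [146 146 144] tray [31 32 31] ring [40 40 39] tab [186 185 186]
66 236 313 | 90 237 313 | 110 237 312 | 150 239 312 | 168 229 311 | 243 59 173 | 275 51 94 | 308 59 172 | 
row130 [(202, 200, 186), (201, 199, 185), (201, 200, 186), (132, 133, 124), (120, 127, 121), (124, 129, 124), (125, 130, 125), (125, 132, 126), (137, 142, 138), (160, 160, 158), (123, 124, 121), (146, 146, 144), (206, 205, 206), (212, 211, 211), (213, 214, 214), (161, 163, 160), (157, 159, 156), (155, 157, 154), (158, 159, 156), (158, 158, 155), (158, 159, 156), (159, 160, 158), (157, 158, 154), (158, 159, 156), (158, 159, 155), (160, 162, 159), (161, 162, 159), (155, 156, 152), (125, 126, 123), (209, 211, 212), (213, 213, 213), (212, 210, 211), (154, 154, 153), (131, 132, 129), (148, 149, 147), (144, 149, 144), (131, 137, 132), (130, 136, 131), (129, 135, 129), (128, 135, 129), (130, 133, 125), (202, 199, 185), (202, 200, 186)]
tray ((486.7657165527344, 108.97953796386719), (124.54344177246094, 39.76187515258789), 75.97833251953125) box [[452.3894  53.3802]
 [490.9666  43.7463]
 [521.142  164.5789]
 [482.5649 174.2127]]
28 279 280; 29 264 281; 30 263 282; 31 262 282; 32 262 283; 33 261 283; 34 261 283; 35 261 283; 36 261 284; 37 260 284; 38 260 284; 39 260 284; 40 261 284; 41 261 284; 42 261 283; 43 261 283; 44 262 283; 45 262 283; 46 263 282; 47 263 282; 48 263 282; 49 264 281; 50 265 280; 51 266 279; 52 267 278; 53 269 276; 54 270 275; 55 270 275; 56 270 275; 57 270 275; 58 270 275; 59 270 275; 60 270 275; 61 270 275; 62 270 275; 63 270 275; 64 270 275; 65 270 275; 66 271 275; 67 272 273;
```

```bash
cat > m2.py <<'E'
from h import *
d=np.load('w1.npz');c,K,T=d['c'],d['K'],d['T'];g=c.max(2).astype(float)
def edge(v,i0,lo,hi,th):  # first crossing scanning
    for i in range(lo,hi) if hi>lo else range(lo,hi,-1):
        s=1 if hi>lo else -1
        if v[i]>th>=v[i+s]:return i+s*(v[i]-th)/(v[i]-v[i+s])
L=[(edge(g[r],0,228,250,165),r) for r in range(95,140)];R=[(edge(g[r],0,325,300,165),r) for r in range(70,168)]
B=[(q,edge(g[:,q],0,182,160,165)) for q in range(245,308)];U=[(q,edge(g[:,q],0,50,70,165)) for q in list(range(240,256))+list(range(290,310))]
P={}
for n,l in dict(L=L,R=R,B=B,U=U).items():
    l=[onz(K,T,p,.012)[:2] for p in l if None not in p];P[n]=cv2.fitLine(np.array(l,np.float32),cv2.DIST_HUBER,0,.01,.01).ravel()
    print(n,len(l),P[n],np.degrees(np.arctan2(P[n][1],P[n][0])))
def X(a,b):
    A=np.c_[a[:2],-b[:2]];t=np.linalg.solve(A,(b-a)[2:]);return a[2:]+t[0]*a[:2]
bl,br,ul,ur=[X(P[i].astype(float),P[j].astype(float)) for i,j in('BL','BR','UL','UR')]
print(bl,br,ul,ur,[np.linalg.norm(a-b) for a,b in((bl,br),(ul,ur),(bl,ul),(br,ur))])
x=(ul+ur-bl-br);x/=np.linalg.norm(x);y=np.array([-x[1],x[0]]);ctr=(bl+br+ul+ur)/4;O=ctr-.015*x
print('yaw',np.degrees(np.arctan2(x[1],x[0])),'O',O)
# slot lips at z=24
for r in(120,130,140,150):
    p=[]
    for q in range(245,305): 
        w=g[r,q]-g[r,q+1]
        if abs(w)>25:q2=onz(K,T,(q+.5,r),.024)[:2]-O;p.append((q,round(w),(q2@y*1e3).round(1)))
    print(r,p)
np.savez('stage.npz',O=O,x=x,y=y)
c,K,T=view('scene');hsv=cv2.cvtColor(c,cv2.COLOR_RGB2HSV)
red=((hsv[...,1]>110)&(hsv[...,2]>50)&((hsv[...,0]<10)|(hsv[...,0]>170)))
ys,xs=np.where(red[140:190,210:250]);print('red px',xs.min()+210,xs.max()+210,ys.min()+140,ys.max()+140,len(xs))
cx=O+.07*x
for z in(.105,.13,.155,.185):print(z,proj(K,T,[*cx,z]),'tip',proj(K,T,[*(O+.05*x),z]))
cr=c[130:220,195:275];cv2.imwrite('pics/s1.png',cv2.resize(cr,(640,720)[:1]+(600,) if 0 else (528,594),interpolation=cv2.INTER_CUBIC)[...,::-1])
E
python3 m2.py
```

```text
L 45 [0.9013 0.4333 0.5336 0.3878] 25.67435
R 98 [0.8997 0.4365 0.5611 0.294 ] 25.879745
B 63 [ 0.4322 -0.9018  0.4835  0.3185] -64.389885
U 36 [ 0.4394 -0.8983  0.6123  0.3737] -63.936134
[0.4658 0.3552] [0.5076 0.2681] [0.5917 0.4158] [0.634  0.3294] [np.float64(0.09663052527356938), np.float64(0.09612915331244049), np.float64(0.13969761613651635), np.float64(0.1404603622873739)]
yaw 25.77732913493486 O [0.5363 0.3356]
120 [(248, -65, np.float64(32.7)), (260, 61, np.float64(17.8)), (287, 36, np.float64(-15.5)), (288, -48, np.float64(-16.7)), (289, -46, np.float64(-18.0)), (301, 55, np.float64(-32.8))]
130 [(248, -50, np.float64(33.1)), (249, 32, np.float64(31.8)), (255, -43, np.float64(24.4)), (261, 27, np.float64(16.9)), (287, 26, np.float64(-15.5)), (288, -42, np.float64(-16.7)), (289, -44, np.float64(-18.0)), (295, 55, np.float64(-25.5)), (299, -26, np.float64(-30.4)), (300, -40, np.float64(-31.7)), (301, 40, np.float64(-32.9))]
140 [(249, -57, np.float64(32.2)), (261, 61, np.float64(17.2)), (288, -28, np.float64(-16.7)), (289, -41, np.float64(-18.0)), (301, 53, np.float64(-33.1))]
150 [(249, -71, np.float64(32.6)), (261, 69, np.float64(17.4)), (289, -45, np.float64(-18.0)), (300, 34, np.float64(-31.9)), (301, 37, np.float64(-33.2))]
red px 226 230 159 163 19
0.105 [229.0056 174.4598] tip [226.4436 177.2042]
0.13 [228.4402 166.5509] tip [225.846 169.218]
0.155 [227.8638 158.4899] tip [225.2367 161.0761]
0.185 [227.1574 148.6095] tip [224.4898 151.0939]
```

View pics/s1.png

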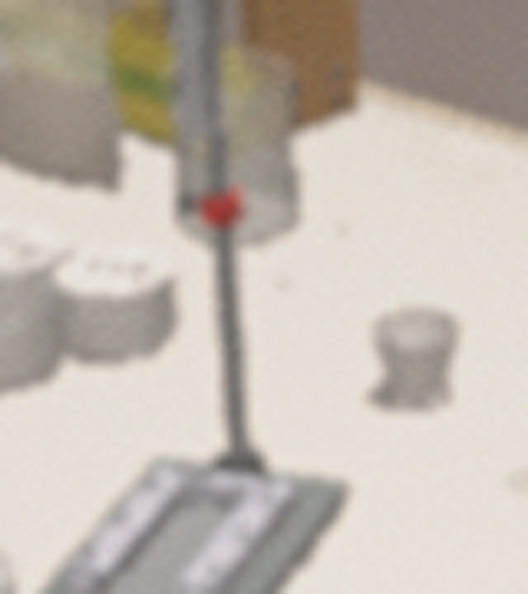

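Red ring in the scene view is at about (228,161), so index height is about 148 mm (to be refined). Now I hover over the tray's tab.

```bash
python3 -m inch '{"moves":[{"claw":0,"offset":[-0.016,0.036,0.0],"roll":-0.15},{"claw":0,"offset":[-0.032,0.072,0.0],"roll":-0.3},{"claw":0,"offset":[-0.048,0.108,0.02],"roll":-0.45},{"claw":0,"offset":[-0.064,0.144,0.05],"roll":-0.6},{"claw":0,"offset":[-0.08,0.18,0.08],"roll":-0.75},{"claw":0,"offset":[-0.096,0.217,0.11],"roll":-0.885},{"claw":0,"offset":[-0.096,0.217,0.13],"roll":-0.885},{"claw":0,"offset":[-0.096,0.217,0.13],"roll":-0.885}]}'
cat > m3.py <<'E'
from h import *
c,K,T=view('wrist');s=get_state();R=np.array(s['tool_rot']);print(s['q'],s['tcp_pos'],'yaw',np.degrees(np.arctan2(R[1,0],R[0,0])))
cv2.imwrite('pics/w2.png',c[...,::-1])
g=c.max(2)
# white/aluminium tab inside the tray: expected pixel of tray corners
t=np.array([.4868,.1090]);a=np.radians(76);x=np.array([np.cos(a),np.sin(a)]);y=np.array([-x[1],x[0]])
for p in((62,20,5),(62,-20,5),(-62,20,5),(-62,-20,5),(-46,0,29),(-33,5,29),(-59,-5,29)):print(p,proj(K,T,[*(t+x*p[0]/1e3+y*p[1]/1e3),p[2]/1e3]))
print(go([*(t-.046*x),.105]))
E
python3 m3.py
```

```text
time: 3.22
tcp_pos: [0.4749, 0.063, 0.2019]
tool_rot: [[0.244, 0.97, -0.002], [0.97, -0.244, -0.0], [-0.001, -0.002, -1.0]]
contact_force: [0.3, 0.1, -0.2]
gripper_width: 1.0
gripper_force: 0.0
[-25.0112  32.9348  20.5223 119.5224 -21.6965  31.1     -2.8246] [0.4755 0.0636 0.2027] yaw 75.92492809604786
(62, 20, 5) [253.9539  87.4652]
(62, -20, 5) [300.4797  87.3361]
(-62, 20, 5) [256.9467 225.0653]
(-62, -20, 5) [298.4045 224.9866]
(-46, 0, 29) [277.4985 215.8838]
(-33, 5, 29) [271.6605 201.4191]
(-59, -5, 29) [283.1918 229.9896]
[0.0007 0.     0.0977]
```

View pics/w2.png

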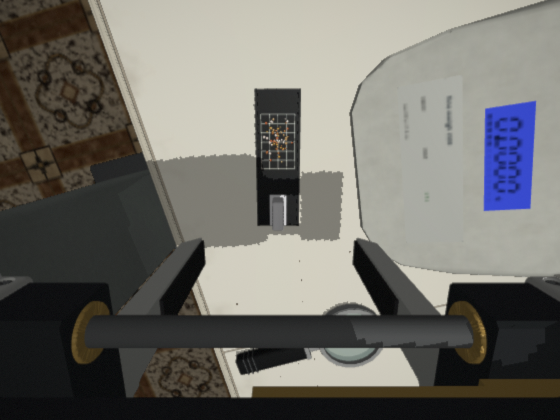

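The tab is at (278,213) and the tray corners fall where predicted. Balance is clear; I descend with the fingers half closed, then grip.

```bash
python3 -m inch '{"moves":[{"claw":0.5,"offset":[0.001,0,0.02],"roll":0},{"claw":0.5,"offset":[0.001,0,0.045],"roll":0},{"claw":0.5,"offset":[0.001,0,0.07],"roll":0},{"claw":0.5,"offset":[0.001,0,0.09],"roll":0},{"claw":0.5,"offset":[0.001,0,0.097],"roll":0},{"claw":0.5,"offset":[0.001,0,0.097],"roll":0}]}'
python3 -m inch '{"moves":[{"claw":1,"offset":[0,0,0],"roll":0},{"claw":1,"offset":[0,0,0],"roll":0},{"claw":1,"offset":[0,0,0],"roll":0},{"claw":1,"offset":[0,0,0],"roll":0},{"claw":1,"offset":[0,0,0],"roll":0},{"claw":1,"offset":[0,0,0],"roll":0}]}'
```

```text
time: 4.03
tcp_pos: [0.4762, 0.0651, 0.1061]
tool_rot: [[0.242, 0.97, 0.001], [0.97, -0.242, 0.0], [0.0, 0.001, -1.0]]
contact_force: [-0.0, -0.2, 0.1]
gripper_width: 0.501
gripper_force: 0.0
time: 4.78
tcp_pos: [0.4757, 0.0647, 0.1058]
tool_rot: [[0.244, 0.97, -0.0], [0.97, -0.244, 0.0], [0.0, -0.0, -1.0]]
contact_force: [-0.9, 0.3, 4.0]
gripper_width: 0.107
gripper_force: 30.0
```

```bash
python3 -m inch '{"moves":[{"claw":1,"offset":[0,0,-0.01],"roll":0},{"claw":1,"offset":[0,0,-0.03],"roll":0},{"claw":1,"offset":[0.01,-0.009,-0.05],"roll":0},{"claw":1,"offset":[0.035,-0.03,-0.07],"roll":0},{"claw":1,"offset":[0.065,-0.056,-0.07],"roll":0.07},{"claw":1,"offset":[0.095,-0.081,-0.07],"roll":0.17},{"claw":1,"offset":[0.125,-0.107,-0.07],"roll":0.29},{"claw":1,"offset":[0.15,-0.128,-0.07],"roll":0.42}]}'
python3 - <<'E'
from h import *
d=np.load('stage.npz');x=d['x'];O=d['O'];s=get_state();R=np.array(s['tool_rot'])
print(go([*(O-.175*x),.16]),'roll',np.arctan2(R[1,0],R[0,0])-np.arctan2(x[1],x[0]))
E
```

```text
time: 5.78
tcp_pos: [0.3873, 0.2428, 0.1761]
tool_rot: [[0.62, 0.784, -0.0], [0.784, -0.62, 0.001], [0.001, -0.0, -1.0]]
contact_force: [-0.1, -0.3, -1.1]
gripper_width: 0.106
gripper_force: 30.0
[ 0.0078 -0.0171  0.0161] roll 0.4516223143189486
```

```bash
python3 -m inch '{"moves":[{"claw":1,"offset":[0.003,-0.006,0],"roll":0.12},{"claw":1,"offset":[0.006,-0.012,0],"roll":0.25},{"claw":1,"offset":[0.008,-0.017,0.0],"roll":0.37},{"claw":1,"offset":[0.008,-0.017,0.0],"roll":0.452},{"claw":1,"offset":[0.008,-0.017,0.008],"roll":0.452},{"claw":1,"offset":[0.008,-0.017,0.016],"roll":0.452},{"claw":1,"offset":[0.008,-0.017,0.016],"roll":0.452},{"claw":1,"offset":[0.008,-0.017,0.016],"roll":0.452}]}'
cat > m4.py <<'E'
from h import *
d=np.load('stage.npz');x,y,O=d['x'],d['y'],d['O'];s=get_state();R=np.array(s['tool_rot'])
c,K,T=view('wrist');cv2.imwrite('pics/w3.png',c[...,::-1])
yaw=lambda v:np.degrees(np.arctan2(v[1],v[0]))
p=np.array(s['tcp_pos']);r=p[:2]-O
print('tcp in stage',r@x,r@y,p[2],'yaw',yaw(R[:,0])-yaw(x),'q',s['q'])
m=(c.max(2)<75).astype(np.uint8);m[240:]=0
n,l,st,_=cv2.connectedComponentsWithStats(m)
for i in range(1,n):
    if st[i,4]>1500:
        k=cv2.findContours((l==i).astype(np.uint8),cv2.RETR_EXTERNAL,cv2.CHAIN_APPROX_NONE)[0][0][:,0]
        z=p[2]-.1058+.0045
        P=np.array([onz(K,T,q,z)[:2]-O for q in k]);P=np.c_[P@x,P@y]*1e3
        print(st[i],cv2.minAreaRect(P.astype(np.float32)))
        top=k[:,1].min();print('front px',top,'cols',[(r0,k[k[:,1]==r0,0].min(),k[k[:,1]==r0,0].max()) for r0 in range(top,top+90,20)])
# where the slot lies in the image: mouth corners
for q in((-42,17,24),(-42,-17,24),(45,17,24),(45,-17,24),(-55,48,12),(-55,-48,12)):print(q,proj(K,T,[*(O+x*q[0]/1e3+y*q[1]/1e3),q[2]/1e3]))
E
python3 m4.py
```

```text
time: 6.78
tcp_pos: [0.3798, 0.2579, 0.1596]
tool_rot: [[0.899, 0.437, -0.0], [0.437, -0.899, 0.0], [-0.0, -0.0, -1.0]]
contact_force: [-0.3, -0.4, -0.7]
gripper_width: 0.104
gripper_force: 30.0
tcp in stage -0.17469248698564424 -0.0019568147062923712 0.15960421013516543 yaw 0.1568296866694432 q [-59.6632  39.5724  33.1872 124.4731 -46.2573  28.8723 -54.5107]
[    0    70   314   170 16988] ((-116.97538757324219, 76.40931701660156), (100.07173919677734, 198.86781311035156), 0.146454855799675)
front px 70 cols [(70, np.int32(243), np.int32(313)), (90, np.int32(244), np.int32(312)), (110, np.int32(245), np.int32(312)), (130, np.int32(0), np.int32(311)), (150, np.int32(0), np.int32(311))]
(-42, 17, 24) [247.7384  38.5589]
(-42, -17, 24) [300.3233  38.7206]
(45, 17, 24) [ 244.194  -130.2382]
(45, -17, 24) [ 303.5159 -130.0224]
(-55, 48, 12) [205.2938  64.2403]
(-55, -48, 12) [343.2714  64.653 ]
```

View pics/w3.png

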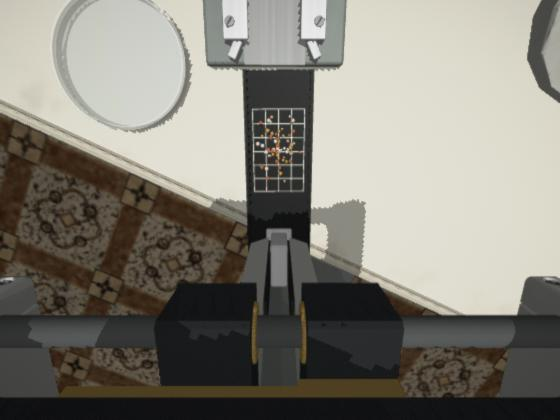

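The view shows the tray level in the grip with its front at row 70, plate rear edge at row 66, slot centred near column 275 and the tray centred on 278: about 2 mm to shift. I descend and start in.

```bash
python3 -m inch '{"moves":[{"claw":1,"offset":[0,-0.002,0.015],"roll":0.003},{"claw":1,"offset":[0,-0.002,0.03],"roll":0.003},{"claw":1,"offset":[0,-0.002,0.039],"roll":0.003},{"claw":1,"offset":[0,-0.002,0.039],"roll":0.003},{"claw":1,"offset":[0.012,-0.002,0.039],"roll":0.003},{"claw":1,"offset":[0.024,-0.002,0.039],"roll":0.003},{"claw":1,"offset":[0.036,-0.002,0.039],"roll":0.003},{"claw":1,"offset":[0.042,-0.002,0.039],"roll":0.003}]}'; python3 m4.py
```

```text
time: 7.82
tcp_pos: [0.4177, 0.2788, 0.1208]
tool_rot: [[0.9, 0.435, 0.001], [0.435, -0.9, 0.0], [0.001, 0.0, -1.0]]
contact_force: [-0.4, 0.7, -0.4]
gripper_width: 0.102
gripper_force: 30.0
tcp in stage -0.131430160487247 0.00041660399164012465 0.12076784261492028 yaw 0.016667284918700176 q [-56.5332  45.386   30.343  118.9792 -48.6747  28.573  -53.4498]
[ 243   69   72  171 6261] ((-73.10588073730469, -0.9019050598144531), (40.898460388183594, 100.61774444580078), 89.99750518798828)
front px 69 cols [(69, np.int32(306), np.int32(307)), (89, np.int32(247), np.int32(307)), (109, np.int32(244), np.int32(314)), (129, np.int32(245), np.int32(312)), (149, np.int32(246), np.int32(311))]
[   0  193   97   47 2086] ((-108.36251068115234, 147.09820556640625), (61.72840881347656, 30.09046745300293), 89.99729919433594)Traceback (most recent call last):
  File "m4.py", line 15, in <module>
    top=k[:,1].min();print('front px',top,'cols',[(r0,k[k[:,1]==r0,0].min(),k[k[:,1]==r0,0].max()) for r0 in range(top,top+90,20)])
                                                      ~~~~~~~~~~~~~~~~~~~^^
    return umr_minimum(a, axis, None, out, keepdims, initial, where)
ValueError: zero-size array to reduction operation minimum which has no identity
```

View pics/w3.png

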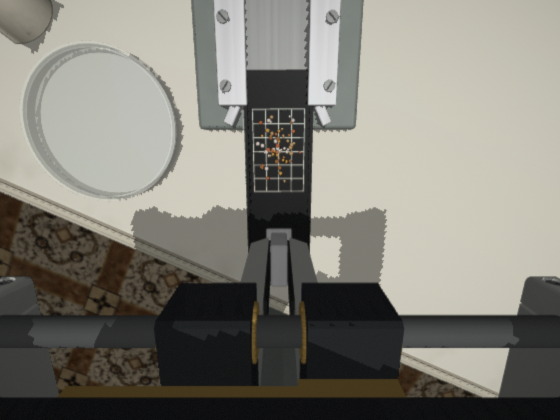

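The tray front (row 70) is between the lips, with no contact force. Continuing, slightly lower.

```bash
python3 -m inch '{"moves":[{"claw":1,"offset":[0.008,0,0.001],"roll":0},{"claw":1,"offset":[0.016,0,0.002],"roll":0},{"claw":1,"offset":[0.024,0,0.002],"roll":0},{"claw":1,"offset":[0.032,0,0.002],"roll":0},{"claw":1,"offset":[0.04,0,0.002],"roll":0},{"claw":1,"offset":[0.048,0,0.002],"roll":0},{"claw":1,"offset":[0.054,0,0.002],"roll":0},{"claw":1,"offset":[0.058,0,0.002],"roll":0}]}'
python3 -m inch '{"moves":[{"claw":1,"offset":[0.002,0,0],"roll":0},{"claw":1,"offset":[0.004,0,0],"roll":0},{"claw":1,"offset":[0.006,0,0],"roll":0},{"claw":1,"offset":[0.008,0,0],"roll":0}]}'
```

```text
time: 8.88
tcp_pos: [0.4692, 0.3036, 0.1187]
tool_rot: [[0.901, 0.435, 0.0], [0.435, -0.901, 0.0], [0.0, -0.0, -1.0]]
contact_force: [0.3, -0.3, -1.3]
gripper_width: 0.104
gripper_force: 30.0
time: 9.38
tcp_pos: [0.4761, 0.307, 0.1187]
tool_rot: [[0.901, 0.435, -0.0], [0.435, -0.901, 0.0], [-0.0, -0.0, -1.0]]
contact_force: [0.4, -0.5, -0.6]
gripper_width: 0.103
gripper_force: 30.0
```

```bash
python3 -m inch '{"moves":[{"claw":1,"offset":[0.002,0,0],"roll":0},{"claw":1,"offset":[0.004,0,0],"roll":0},{"claw":1,"offset":[0.005,0,0],"roll":0},{"claw":1,"offset":[0.005,0,0],"roll":0}]}'
python3 -m inch '{"moves":[{"claw":1,"offset":[0.001,0,0],"roll":0},{"claw":1,"offset":[0.002,0,0],"roll":0},{"claw":1,"offset":[0.002,0,0],"roll":0}]}'
```

```text
time: 9.88
tcp_pos: [0.4791, 0.3086, 0.1182]
tool_rot: [[0.901, 0.435, -0.003], [0.435, -0.901, -0.001], [-0.003, -0.001, -1.0]]
contact_force: [-3.8, -2.2, -0.0]
gripper_width: 0.108
gripper_force: 30.0
time: 10.25
tcp_pos: [0.4795, 0.3088, 0.118]
tool_rot: [[0.9, 0.435, -0.007], [0.435, -0.9, -0.002], [-0.007, -0.001, -1.0]]
contact_force: [-7.3, -4.7, 3.7]
gripper_width: 0.107
gripper_force: 30.0
```

Resistance along the slide direction at −63 mm: home against the stop. Releasing gently.

```bash
python3 -m inch '{"moves":[{"claw":0.7,"offset":[0,0,0],"roll":0},{"claw":0.7,"offset":[0,0,0],"roll":0},{"claw":0.7,"offset":[0,0,0],"roll":0},{"claw":0.7,"offset":[0,0,-0.01],"roll":0},{"claw":0.7,"offset":[0,0,-0.04],"roll":0},{"claw":0.7,"offset":[0,0,-0.08],"roll":0},{"claw":0.7,"offset":[0,0,-0.08],"roll":0}]}'
cat > m5.py <<'E'
from h import *
d=np.load('stage.npz');x,y,O=d['x'],d['y'],d['O']
c,K,T=view('wrist');cv2.imwrite('pics/w4.png',c[...,::-1])
hsv=cv2.cvtColor(c,cv2.COLOR_RGB2HSV)
for n,q in dict(front=(45,0,17),stoptop=(45,0,24),tab=(-63,0,41),tabrear=(-76,0,41),tabfront=(-50,0,41),mouthL=(-42,17,24),tip=(50,0,148),rear=(-79,0,17),plate=(-55,48,12)).items():print(n,proj(K,T,[*(O+x*q[0]/1e3+y*q[1]/1e3),q[2]/1e3]))
g=c.max(2).astype(int);u=int(proj(K,T,[*(O+x*.045),.017])[0])
print('col profile',u,g[0:140,u].tolist())
E
python3 m5.py
```

```text
time: 11.12
tcp_pos: [0.4843, 0.3105, 0.202]
tool_rot: [[0.901, 0.435, 0.006], [0.435, -0.901, 0.003], [0.007, -0.0, -1.0]]
contact_force: [0.2, 0.4, -0.1]
gripper_width: 0.304
gripper_force: 0.0
front [277.0312  97.8787]
stoptop [276.989   96.9257]
tab [277.0805 230.4023]
tabrear [277.1022 244.8709]
tabfront [277.0582 215.5627]
mouthL [257.8579 201.7051]
tip [275.4544  49.7477]
rear [277.2263 238.6777]
plate [225.6436 212.4915]
col profile 277 [44, 45, 53, 83, 93, 95, 95, 96, 103, 106, 112, 152, 171, 173, 171, 165, 154, 111, 73, 59, 56, 71, 88, 107, 142, 152, 154, 153, 154, 153, 154, 154, 154, 155, 154, 155, 155, 155, 156, 156, 156, 155, 157, 155, 150, 144, 134, 122, 93, 83, 62, 49, 45, 32, 42, 45, 45, 35, 42, 44, 36, 41, 44, 37, 36, 42, 33, 36, 43, 44, 40, 36, 37, 39, 41, 45, 61, 66, 60, 45, 26, 33, 70, 114, 150, 189, 200, 203, 203, 202, 202, 204, 204, 204, 204, 200, 170, 102, 50, 45, 47, 45, 45, 45, 45, 44, 45, 47, 45, 45, 45, 44, 45, 45, 44, 44, 44, 44, 43, 45, 43, 42, 43, 56, 110, 82, 60, 58, 57, 56, 57, 58, 57, 67, 111, 82, 59, 55, 62, 82]
```

View pics/w4.png

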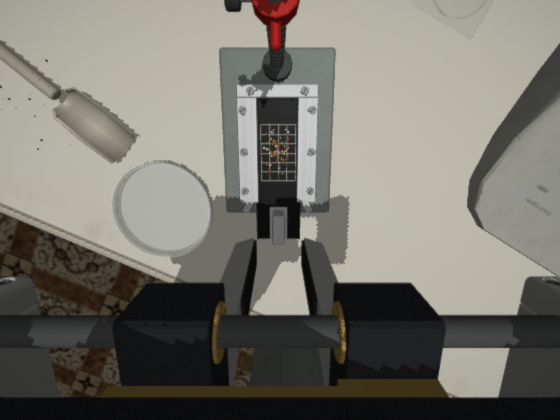

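The tray's black front meets the stop at row 97 with no gap, so it is home and released. Next: a lateral wrist view to triangulate the index finger.

```bash
python3 -m inch '{"moves":[{"claw":0.3,"offset":[0,0,-0.04],"roll":0},{"claw":0.3,"offset":[0.01,-0.03,-0.08],"roll":0},{"claw":0.3,"offset":[0.02,-0.07,-0.12],"roll":0},{"claw":0.3,"offset":[0.03,-0.11,-0.13],"roll":0},{"claw":0.3,"offset":[0.03,-0.15,-0.13],"roll":0},{"claw":0.3,"offset":[0.03,-0.18,-0.13],"roll":0},{"claw":0.3,"offset":[0.03,-0.19,-0.13],"roll":0},{"claw":0.3,"offset":[0.03,-0.19,-0.13],"roll":0}]}'
cat > m6.py <<'E'
from h import *
d=np.load('stage.npz');x,y,O=d['x'],d['y'],d['O']
c,K,T=view('wrist');np.savez('w5.npz',c=c,K=K,T=T);cv2.imwrite('pics/w5.png',c[...,::-1])
for z in(.14,.15,.185):print(z,'axis',proj(K,T,[*(O+x*.07),z]),'tip',proj(K,T,[*(O+x*.05),z]))
hsv=cv2.cvtColor(c,cv2.COLOR_RGB2HSV)
red=((hsv[...,1]>140)&(hsv[...,2]>60)&((hsv[...,0]<10)|(hsv[...,0]>170)))
u0,v0=proj(K,T,[*(O+x*.06),.148]).astype(int);print(u0,v0)
for v in range(max(v0-50,0),min(v0+50,420)):
    q=np.where(red[v,max(u0-60,0):u0+60])[0]+max(u0-60,0)
    if len(q):print(v,q.min(),q.max(),len(q),end='; ')
E
python3 m6.py
```

```text
time: 12.18
tcp_pos: [0.4267, 0.4937, 0.3279]
tool_rot: [[0.9, 0.435, -0.001], [0.435, -0.9, -0.001], [-0.001, 0.001, -1.0]]
contact_force: [0.0, -0.5, 0.4]
gripper_width: 0.701
gripper_force: 0.0
0.14 axis [502.549   99.9272] tip [498.1278 124.6329]
0.15 axis [511.3782  98.7453] tip [506.6057 124.4271]
0.185 axis [548.6238  93.7594] tip [542.2251 123.5624]
507 111
87 511 519 9; 88 508 522 15; 89 504 523 20; 90 501 523 23; 91 500 520 21; 92 499 516 18; 93 498 512 15; 94 497 511 15; 95 497 509 13; 96 499 509 11; 97 500 508 9; 98 500 508 9; 99 500 508 9; 100 500 508 9; 101 499 508 10; 102 498 508 11; 103 495 509 15; 104 494 522 20; 105 493 522 30; 106 494 521 28; 107 495 520 26; 108 496 518 23; 109 497 517 21; 110 499 515 17; 111 502 510 9; 112 504 509 6; 113 504 509 6; 114 504 509 6; 115 504 508 5; 116 504 508 5; 117 504 508 5; 118 504 508 5; 119 503 508 6; 120 503 507 5; 121 503 507 5; 122 503 507 5; 123 503 506 4;
```

Run:
```python
from h import *
d=np.load('stage.npz');x,y,O=d['x'],d['y'],d['O']
A=[];b=[]
for f,uv in(('w1.npz',(272.7,67.3)),('w5.npz',(505.2,123.8))):
    e=np.load(f);o,r=ray(e['K'],e['T'],uv);M=np.eye(3)-np.outer(r,r);A.append(M);b.append(M@o)
p=np.linalg.lstsq(np.vstack(A),np.hstack(b),rcond=None)[0];print(p,(p[:2]-O)@x,(p[:2]-O)@y)
e=np.load('w1.npz');print(proj(e['K'],e['T'],[*(O+.05*x),.148]))
# loupe from top camera
c,K,T=view('top');hsv=cv2.cvtColor(c,cv2.COLOR_RGB2HSV);g=c.max(2)
m=(g[225:262,330:365]<90).astype(np.uint8)
k=max(cv2.findContours(m,0,1)[0],key=cv2.contourArea)[:,0]+[330,225]
P=np.array([onz(K,T,q,.012)[:2]*1e3 for q in k]);R=cv2.minAreaRect(P.astype(np.float32));print('handle',R)
print(get_state()['tcp_pos'],get_state()['q'])
```

```text
[0.5815 0.3574 0.148 ] 0.05017011435237234 -4.685359903456103e-05
[272.7388  67.0236]
handle ((427.9665222167969, -89.4161376953125), (67.11006927490234, 15.408942222595215), 5.119027614593506)
[0.4278 0.4924 0.3286] [-76.8361  42.3177  47.6651  85.5005 -32.7085  66.81   -87.9335]
```

```bash
python3 -m inch '{"moves":[{"claw":0.3,"offset":[-0.015,0.033,0],"roll":0},{"claw":0.3,"offset":[-0.038,0.085,0],"roll":0},{"claw":0.3,"offset":[-0.062,0.138,0],"roll":0},{"claw":0.3,"offset":[-0.086,0.191,0],"roll":0},{"claw":0.3,"offset":[-0.11,0.244,0],"roll":0},{"claw":0.3,"offset":[-0.134,0.297,0],"roll":0},{"claw":0.3,"offset":[-0.158,0.35,0],"roll":0},{"claw":0.3,"offset":[-0.182,0.403,0],"roll":0}]}'
python3 -m inch '{"moves":[{"claw":0.3,"offset":[-0.02,0.044,0],"roll":0.08},{"claw":0.3,"offset":[-0.038,0.085,0.02],"roll":0.18},{"claw":0.3,"offset":[-0.052,0.115,0.05],"roll":0.29},{"claw":0.3,"offset":[-0.057,0.126,0.09],"roll":0.39},{"claw":0.3,"offset":[-0.057,0.126,0.11],"roll":0.39},{"claw":0.3,"offset":[-0.057,0.126,0.11],"roll":0.39}]}'
cat > m7.py <<'E'
from h import *
s=get_state();R=np.array(s['tool_rot']);yaw=np.degrees(np.arctan2(R[1,0],R[0,0]));print(s['tcp_pos'],'yaw',yaw,s['q'])
c,K,T=view('wrist');cv2.imwrite('pics/w6.png',c[...,::-1]);np.savez('w6.npz',c=c,K=K,T=T)
g=c.max(2).astype(int)
for n,p in dict(lens=(.5157,-.0875,.007),grip=(.451,-.0895,.007),h1=(.47,-.089,.014),h2=(.39,-.091,.014)).items():print(n,proj(K,T,p))
gg=cv2.GaussianBlur(c[...,1],(3,3),0);
ci=cv2.HoughCircles(gg[:300],cv2.HOUGH_GRADIENT,1,100,param1=80,param2=25,minRadius=25,maxRadius=90);print('circles',ci)
for v in range(60,330,15):
    a=c[v].astype(int).max(1);q=np.where(a[200:360]<110)[0]+200
    print(v,(q.min(),q.max(),len(q)) if len(q) else '',end='; ')
E
python3 m7.py
```

```text
time: 13.28
tcp_pos: [0.4376, 0.0488, 0.329]
tool_rot: [[0.902, 0.432, 0.001], [0.432, -0.902, 0.0], [0.001, 0.0, -1.0]]
contact_force: [0.5, -0.5, 0.3]
gripper_width: 0.696
gripper_force: 0.0
time: 14.02
tcp_pos: [0.4401, -0.0875, 0.218]
tool_rot: [[0.998, 0.056, -0.003], [0.056, -0.998, -0.0], [-0.003, -0.0, -1.0]]
contact_force: [0.3, -0.0, 0.9]
gripper_width: 0.698
gripper_force: 0.0
[ 0.4401 -0.0875  0.218 ] yaw 3.2309185819565975 [-22.0637  35.1453  44.6109 123.602  -41.467   37.5468 -34.8591]
lens [282.3142 130.1616]
grip [280.4428 197.8143]
h1 [281.1175 179.9005]
h2 [278.4876 257.7665]
circles [[[283.5 126.5  34.4]
  [514.5 227.5  48.9]]]
60 ; 75 ; 90 ; 105 (np.int64(258), np.int64(309), 4); 120 (np.int64(251), np.int64(316), 2); 135 (np.int64(250), np.int64(316), 3); 150 (np.int64(257), np.int64(309), 2); 165 (np.int64(270), np.int64(270), 1); 180 (np.int64(272), np.int64(272), 1); 195 (np.int64(272), np.int64(292), 21); 210 (np.int64(270), np.int64(293), 24); 225 (np.int64(269), np.int64(293), 25); 240 (np.int64(210), np.int64(347), 66); 255 (np.int64(200), np.int64(359), 101); 270 (np.int64(200), np.int64(359), 131); 285 (np.int64(200), np.int64(359), 160); 300 (np.int64(200), np.int64(359), 160); 315 (np.int64(200), np.int64(359), 160);
```

Run:
```python
from h import *
e=np.load('w6.npz');c,K,T=e['c'],e['K'],e['T'];g=c.max(2).astype(int)
# handle centres by rows at z=.014, rim extents
H=[]
for v in range(192,236,3):
    q=np.where(g[v,255:310]<110)[0]+255;H.append((v,(onz(K,T,(q.min()-.5,v),.012)+onz(K,T,(q.max()+.5,v),.012))[:2]/2,len(q)))
L=[]
for v in range(112,146,3):
    q=np.where(g[v,240:330]<140)[0]+240
    if len(q):L.append((v,q.min(),q.max()))
print(L);print([(h[0],h[1],h[2]) for h in H[::3]])
l=cv2.fitLine(np.array([h[1] for h in H],np.float32),cv2.DIST_HUBER,0,.01,.01).ravel();print('handle yaw',np.degrees(np.arctan2(l[1],l[0])))
print('col283',list(enumerate(g[80:200,283].tolist(),80))[::1])
```

```text
[(112, np.int64(248), np.int64(318)), (115, np.int64(247), np.int64(320)), (118, np.int64(246), np.int64(320)), (121, np.int64(245), np.int64(321)), (124, np.int64(245), np.int64(322)), (127, np.int64(245), np.int64(322)), (130, np.int64(245), np.int64(321)), (133, np.int64(245), np.int64(321)), (136, np.int64(245), np.int64(321)), (139, np.int64(247), np.int64(320)), (142, np.int64(247), np.int64(319)), (145, np.int64(248), np.int64(318))]
[(192, array([ 0.4579, -0.0906]), 21), (201, array([ 0.449 , -0.0911]), 21), (210, array([ 0.4399, -0.0912]), 24), (219, array([ 0.4307, -0.0912]), 25), (228, array([ 0.4213, -0.0917]), 25)]
handle yaw 1.3444021
col283 [(80, 186), (81, 186), (82, 186), (83, 186), (84, 187), (85, 187), (86, 184), (87, 162), (88, 127), (89, 146), (90, 151), (91, 149), (92, 144), (93, 98), (94, 116), (95, 148), (96, 157), (97, 158), (98, 159), (99, 159), (100, 160), (101, 162), (102, 161), (103, 163), (104, 162), (105, 162), (106, 162), (107, 162), (108, 163), (109, 162), (110, 163), (111, 162), (112, 163), (113, 162), (114, 162), (115, 162), (116, 163), (117, 162), 
[... 266 characters left out ...]
40, 160), (141, 159), (142, 159), (143, 158), (144, 157), (145, 156), (146, 156), (147, 156), (148, 155), (149, 154), (150, 153), (151, 153), (152, 151), (153, 151), (154, 151), (155, 149), (156, 150), (157, 149), (158, 148), (159, 147), (160, 148), (161, 146), (162, 130), (163, 99), (164, 133), (165, 140), (166, 135), (167, 126), (168, 118), (169, 129), (170, 132), (171, 133), (172, 132), (173, 132), (174, 131), (175, 130), (176, 130), (177, 130), (178, 127), (179, 107), (180, 125), (181, 144), (182, 138), (183, 124), (184, 84), (185, 47), (186, 37), (187, 35), (188, 35), (189, 34), (190, 33), (191, 35), (192, 34), (193, 33), (194, 34), (195, 33), (196, 35), (197, 32), (198, 32), (199, 32)]
```

Run:
```python
from h import *
e=np.load('w6.npz');c,K,T=e['c'],e['K'],e['T']
L=onz(K,T,(283.3,127.8),.010)[:2];F=onz(K,T,(281.5,184.2),.012)[:2];print('lens',L,'handle front',F)
h=np.array([.4307,-.0913]);v=L-h;a=np.arctan2(v[1],v[0]);print('yaw',np.degrees(a))
u=v/np.linalg.norm(v)
for k in(.062,.065):print(k,L-k*u,go([*(L-k*u),.0995]))
```

```text
lens [ 0.5179 -0.0882] handle front [ 0.4655 -0.0896]
yaw 2.005818164617284
0.062 [ 0.4559 -0.0904] [0.0149 0.004  0.1194]
0.065 [ 0.4529 -0.0905] [0.0119 0.0039 0.1194]
```

```bash
python3 -m inch '{"moves":[{"claw":0.4,"offset":[0.006,0.002,0.03],"roll":0.018},{"claw":0.4,"offset":[0.012,0.004,0.06],"roll":0.018},{"claw":0.4,"offset":[0.012,0.004,0.09],"roll":0.018},{"claw":0.4,"offset":[0.012,0.004,0.108],"roll":0.018},{"claw":0.4,"offset":[0.012,0.004,0.114],"roll":0.018},{"claw":0.4,"offset":[0.012,0.004,0.118],"roll":0.018},{"claw":0.4,"offset":[0.012,0.004,0.119],"roll":0.018},{"claw":0.4,"offset":[0.012,0.004,0.119],"roll":0.018}]}'
```

```text
time: 15.08
tcp_pos: [0.454, -0.0895, 0.1001]
tool_rot: [[0.999, 0.042, 0.001], [0.042, -0.999, -0.0], [0.001, 0.0, -1.0]]
contact_force: [-0.4, -0.2, -0.2]
gripper_width: 0.596
gripper_force: 0.0
```

```bash
python3 -m inch '{"moves":[{"claw":0.4,"offset":[-0.001,0.001,0.0012],"roll":0},{"claw":1,"offset":[-0.001,0.001,0.0012],"roll":0},{"claw":1,"offset":[-0.001,0.001,0.0012],"roll":0},{"claw":1,"offset":[-0.001,0.001,0.0012],"roll":0},{"claw":1,"offset":[-0.001,0.001,0.0012],"roll":0},{"claw":1,"offset":[-0.001,0.001,0.0012],"roll":0},{"claw":1,"offset":[-0.001,0.001,0.0012],"roll":0}]}'
python3 -m inch '{"moves":[{"claw":1,"offset":[0,0,-0.005],"roll":0},{"claw":1,"offset":[0,0,-0.015],"roll":0},{"claw":1,"offset":[0,0,-0.03],"roll":0},{"claw":1,"offset":[0,0,-0.045],"roll":0},{"claw":1,"offset":[0,0,-0.05],"roll":0},{"claw":1,"offset":[0,0,-0.05],"roll":0},{"claw":1,"offset":[0,0,-0.05],"roll":0}]}'
cat > m8.py <<'E'
from h import *
s=get_state();R=np.array(s['tool_rot']);p=np.array(s['tcp_pos']);print(p,'yaw',np.degrees(np.arctan2(R[1,0],R[0,0])),s['gripper_width'])
s=get_state();f=grab_frame('wrist');c,K,M=f['color'],np.array(f['mtx']),np.array(f['mount']);g=c.max(2).astype(int)
cv2.imwrite('pics/w7.png',c[...,::-1])
# expected in tool frame if level and gripped at -65: lens centre (0.065,0,z)
for n,q in dict(lens=(.065,0,.092),rimfront=(.101,0,.089),rimrear=(.029,0,.089),rimL=(.065,-.036,.089),rimR=(.065,.036,.089),hfront=(.019,0,.085)).items():print(n,proj(K,M,q))
lo=[]
for v in range(60,240,6):
    a=g[v,190:370];d=np.abs(np.diff(a.astype(int)));q=np.where(d>25)[0]+190
    if len(q):print(v,q.min(),q.max(),end='; ')
print();print('col279',g[30:240,279].tolist())
E
python3 m8.py
```

```text
time: 15.95
tcp_pos: [0.4528, -0.0905, 0.0984]
tool_rot: [[0.999, 0.042, -0.0], [0.042, -0.999, 0.0], [-0.0, -0.0, -1.0]]
contact_force: [-0.1, -0.1, 0.3]
gripper_width: 0.209
gripper_force: 30.0
time: 16.82
tcp_pos: [0.4526, -0.0903, 0.1482]
tool_rot: [[0.999, 0.042, -0.001], [0.042, -0.999, 0.0], [-0.001, -0.0, -1.0]]
contact_force: [-0.6, -1.1, -2.0]
gripper_width: 0.212
gripper_force: 30.0
[ 0.4526 -0.0903  0.1482] yaw 2.3998976621861234 0.2118536879182035
lens [277.1412 150.2088]
rimfront [277.0285  80.8347]
rimrear [277.1957 213.0452]
rimL [212.3367 150.5539]
rimR [341.8965 150.5461]
hfront [277.1866 231.4386]
60 269 272; 66 269 272; 72 268 327; 78 268 272; 84 268 268; 90 306 306; 96 239 316; 102 309 323; 108 227 329; 114 223 333; 120 220 336; 126 217 339; 132 215 340; 138 214 342; 144 212 343; 150 213 343; 156 213 343; 162 213 342; 168 215 340; 174 217 338; 180 220 336; 186 224 332; 192 228 328; 198 213 322; 204 241 315; 210 226 361; 216 213 214; 222 287 287; 228 273 286; 234 261 322; 
col279 [174, 175, 174, 174, 174, 175, 175, 175, 176, 175, 175, 175, 175, 174, 175, 175, 175,
[... 253 characters left out ...]
 183, 181, 183, 182, 184, 184, 186, 183, 162, 155, 155, 155, 154, 155, 155, 155, 155, 156, 155, 155, 155, 156, 155, 156, 156, 156, 155, 156, 156, 155, 155, 155, 155, 155, 156, 155, 156, 156, 156, 155, 156, 156, 156, 156, 156, 156, 156, 156, 156, 156, 156, 156, 156, 156, 156, 156, 156, 155, 155, 154, 153, 153, 153, 152, 151, 150, 150, 150, 150, 149, 149, 148, 149, 148, 147, 147, 146, 145, 145, 145, 145, 144, 145, 145, 145, 144, 144, 144, 145, 144, 144, 142, 143, 143, 143, 143, 142, 141, 141, 141, 140, 141, 141, 140, 140, 139, 123, 115, 95, 63, 65, 112, 126, 126, 124, 122, 119, 107, 118, 121, 123, 122, 121, 121, 122, 122, 122, 122, 121, 122, 121, 121, 120, 121, 119, 94, 70, 68, 73, 73, 71, 70]
```

Run:
```python
from h import *
for i in range(2):
    f=grab_frame('wrist');print(f['mtx'],f['mount'])
```

```text
[[303.5015   0.     278.5752]
 [  0.     303.5015 210.6928]
 [  0.       0.       1.    ]] [[-0.0001  0.9667  0.2559  0.0758]
 [ 1.      0.0001 -0.      0.0008]
 [-0.      0.2559 -0.9667 -0.0826]
 [ 0.      0.      0.      1.    ]]
[[303.5015   0.     278.5752]
 [  0.     303.5015 210.6928]
 [  0.       0.       1.    ]] [[-0.0001  0.9667  0.2559  0.0758]
 [ 1.      0.0001 -0.      0.0008]
 [-0.      0.2559 -0.9667 -0.0826]
 [ 0.      0.      0.      1.    ]]
```

```bash
python3 -m inch '{"moves":[{"claw":1,"offset":[0,0,-0.015],"roll":0},{"claw":1,"offset":[0,-0.01,-0.04],"roll":0},{"claw":1,"offset":[0,-0.03,-0.065],"roll":0},{"claw":1,"offset":[0,-0.06,-0.09],"roll":0},{"claw":1,"offset":[0.0,-0.095,-0.11],"roll":0},{"claw":1,"offset":[0.0,-0.135,-0.12],"roll":0},{"claw":1,"offset":[0.0,-0.175,-0.12],"roll":0},{"claw":1,"offset":[0.0,-0.215,-0.12],"roll":-0.03}]}'
python3 -m inch '{"moves":[{"claw":1,"offset":[0,-0.035,0],"roll":-0.05},{"claw":1,"offset":[0,-0.065,0],"roll":-0.1},{"claw":1,"offset":[0,-0.09,0],"roll":-0.16},{"claw":1,"offset":[0,-0.11,0],"roll":-0.22},{"claw":1,"offset":[0,-0.125,0],"roll":-0.28},{"claw":1,"offset":[0,-0.13,0],"roll":-0.33},{"claw":1,"offset":[0,-0.13,0],"roll":-0.36},{"claw":1,"offset":[0,-0.13,0],"roll":-0.378}]}'
cat > m9.py <<'E'
from h import *
d=np.load('stage.npz');x,y,O=d['x'],d['y'],d['O']
s=get_state();R=np.array(s['tool_rot']);print(s['tcp_pos'],R[2],s['q'])
print('go',go([*(O-.065*x),.2394]),'roll',np.arctan2(R[1,0],R[0,0])-np.arctan2(x[1],x[0]))
E
python3 m9.py
```

```text
time: 17.98
tcp_pos: [0.4435, 0.1257, 0.2684]
tool_rot: [[0.997, 0.072, -0.0], [0.072, -0.997, 0.0], [-0.0, -0.0, -1.0]]
contact_force: [-0.3, 0.2, -1.1]
gripper_width: 0.21
gripper_force: 30.0
time: 18.98
tcp_pos: [0.4347, 0.2531, 0.2686]
tool_rot: [[0.901, 0.434, 0.0], [0.434, -0.901, -0.0], [-0.0, 0.0, -1.0]]
contact_force: [0.7, -0.7, -0.9]
gripper_width: 0.209
gripper_force: 30.0
[0.4347 0.2531 0.2686] [-0.      0.0002 -1.    ] [-64.1821  34.2402  47.3129 113.086  -34.0841  47.5349 -62.0095]
go [ 0.0624 -0.0302  0.0292] roll -0.0004633024147784881
```

```bash
python3 -m inch '{"moves":[{"claw":1,"offset":[0.01,-0.01,0],"roll":0},{"claw":1,"offset":[0.02,-0.02,0.005],"roll":0},{"claw":1,"offset":[0.032,-0.028,0.012],"roll":0},{"claw":1,"offset":[0.044,-0.03,0.02],"roll":0},{"claw":1,"offset":[0.054,-0.03,0.026],"roll":0},{"claw":1,"offset":[0.06,-0.03,0.029],"roll":0},{"claw":1,"offset":[0.062,-0.03,0.029],"roll":0},{"claw":1,"offset":[0.062,-0.03,0.029],"roll":0}]}'
cat >> m9.py <<'E'
c,K,T=view('wrist');cv2.imwrite('pics/w8.png',c[...,::-1])
c2,K2,T2=view('scene');cv2.imwrite('pics/s8.png',c2[...,::-1])
for n,q in dict(lens=(0,0,148),front=(36,0,150),tip=(50,0,148),L=(0,36,150),R=(0,-36,150)).items():
    P=[*(O+x*q[0]/1e3+y*q[1]/1e3),q[2]/1e3];print(n,proj(K,T,P),'scene',proj(K2,T2,P))
hsv=cv2.cvtColor(c,cv2.COLOR_RGB2HSV);red=((hsv[...,1]>140)&(hsv[...,2]>60)&((hsv[...,0]<10)|(hsv[...,0]>170)))
for v in range(0,80):
    q=np.where(red[v,230:330])[0]+230
    if len(q):print(v,q.min(),q.max(),end='; ')
a=np.hstack([cv2.resize(c[0:300,150:410],(520,600)),cv2.resize(c2[130:220,190:232],(280,600),interpolation=cv2.INTER_CUBIC)])
cv2.imwrite('pics/fin.png',a[...,::-1])
E
python3 m9.py
```

```text
time: 19.98
tcp_pos: [0.4774, 0.3077, 0.2397]
tool_rot: [[0.901, 0.434, 0.0], [0.434, -0.901, 0.0], [0.0, -0.0, -1.0]]
contact_force: [-0.1, 0.6, -2.0]
gripper_width: 0.206
gripper_force: 30.0
[0.4774 0.3077 0.2397] [ 0.0001 -0.0001 -1.    ] [-62.5692  41.0753  44.4661 104.8292 -37.0999  49.738  -64.289 ]
go [0.0002 0.0004 0.0003] roll -0.0007205354116882612
lens [276.9102 149.1526] scene [218.551  170.2069]
front [276.7424  79.7941] scene [223.4836 164.5804]
tip [276.7009  51.4993] scene [225.4085 163.3718]
L [212.2948 149.4201] scene [206.431 168.226]
R [341.4853 149.3146] scene [230.7394 170.8643]
0 258 295; 1 258 295; 2 258 295; 3 257 295; 4 257 295; 5 257 295; 6 257 295; 7 258 295; 8 258 295; 9 258 295; 10 258 295; 11 258 294; 12 258 294; 13 258 294; 14 259 294; 15 259 294; 16 260 293; 17 260 293; 18 260 293; 19 261 292; 20 263 291; 21 261 290; 22 261 292; 23 262 288; 24 266 287; 25 266 286; 26 264 284; 27 272 288; 28 266 287; 29 267 286; 30 268 285; 31 272 281; 32 272 281; 33 272 281; 34 272 281; 35 273 281; 36 272 281; 37 272 281; 38 272 281; 39 273 281; 40 272 281; 41 273 280; 42 272 280; 43 273 280; 44 272 281; 45 272 280; 46 273 280; 47 273 281; 48 273 280; 49 273 280; 50 273 280; 51 274 279; 52 276 277;
```

View pics/fin.png

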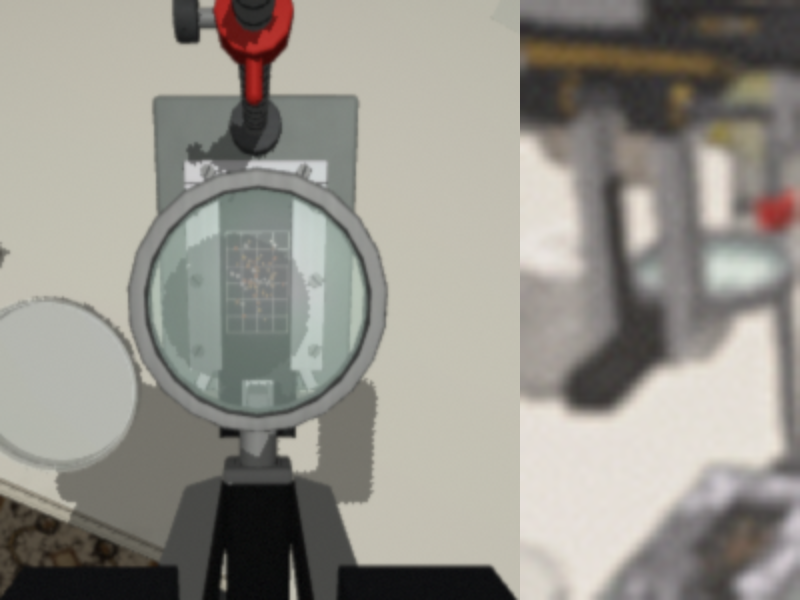

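The picture shows the lens over the grains, its centre near image (279,150), rim front at row 84, finger tip at (276.6,52): about 1.5 mm forward and 1.2 mm left still to go. In the scene view, the lens centre is at row 170.2, exactly where 148 mm height predicts.

```bash
python3 -m inch '{"moves":[{"claw":1,"offset":[0.0008,-0.0006,-0.0003],"roll":0},{"claw":1,"offset":[0.0015,-0.0012,-0.0005],"roll":0},{"claw":1,"offset":[0.0015,-0.0012,-0.0005],"roll":0},{"claw":1,"offset":[0.0015,-0.0012,-0.0005],"roll":0},{"claw":1,"offset":[0.0015,-0.0012,-0.0005],"roll":0},{"claw":1,"offset":[0.0015,-0.0012,-0.0005],"roll":0},{"claw":1,"offset":[0.0015,-0.0012,-0.0005],"roll":0},{"claw":1,"offset":[0.0015,-0.0012,-0.0005],"roll":0}]}'
python3 - <<'E'
from h import *
c,K,T=view('wrist');g=c.max(2).astype(int)
# rim width and centre from strongest outer edges, rows 140-160; front edge on centre column
o=[]
for v in range(140,161,2):
    l=np.diff(g[v,195:240]);r=np.diff(g[v,320:365]);o.append((195+np.where(abs(l)>20)[0].min(),320+np.where(abs(r)>20)[0].max()))
print(np.median(o,0)+.5,'front',[(i,g[i,278]) for i in range(74,90)])
s=get_state();print(s['tcp_pos'],np.abs(s['joint_velocities']).max(),s['gripper_force'],s['gripper_width'])
finish_job()
E
```

```text
time: 21.08
tcp_pos: [0.4781, 0.3097, 0.2399]
tool_rot: [[0.901, 0.435, -0.0], [0.435, -0.901, 0.0], [-0.0, -0.0, -1.0]]
contact_force: [0.1, 0.5, -1.2]
gripper_width: 0.209
gripper_force: 30.0
[213.5 343.5] front [(74, np.int64(37)), (75, np.int64(38)), (76, np.int64(38)), (77, np.int64(30)), (78, np.int64(26)), (79, np.int64(49)), (80, np.int64(104)), (81, np.int64(119)), (82, np.int64(170)), (83, np.int64(158)), (84, np.int64(124)), (85, np.int64(134)), (86, np.int64(152)), (87, np.int64(155)), (88, np.int64(155)), (89, np.int64(155))]
[0.4781 0.3097 0.24  ] 0.11288760650991103 29.99861240386963 0.20886760522602382
the job is handed in; nothing more can be done
```

The job is handed in at 21 s of the 72 s allowed: the tray is home against the stop and released, and the gripper is holding the loupe level and steady, centred over the grains to about 1–2 mm, at the measured index height of 148 mm.

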